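# Feel for a dropped collar under the low riser and drag it out

### The job

A brass collar has been dropped and lies somewhere under the low wooden riser, out of sight. Reach in under the riser with the hooked flat probe, feel your way to the collar and drag it fully out in front, then leave collar and probe lying flat on the table, both clear of the riser. Sweep lightly: riser, hidden bearer and collar must never be pushed hard (12 N is too much), and the cork block and the small brass plane stay where they are.

Things in the scene. Friction and masses are not known exactly. Their poses are not given: they have to be found in the camera images.
- riser: low wooden riser fixed to the table, 180 x 340 mm, top 36 mm high, open at the front; origin on the table under its centre, x points from the open front (x = -90 mm) to the closed back, y to its left. Board 12 mm on two side runners (inner faces y = +-150 mm) and a back rail (inner face x = +78 mm): 24 mm of free height. The 70 mm beside the left runner are clear
- riser_mouth (a point): middle of the riser's open front edge, 12 mm up, same axes. Not measured, under the board: a fixed bearer 20 mm wide running front to back (from 10 mm inside the front), left face 130 to 270 mm right of the left runner; left of that face the collar lies flat: brass ring 34 mm across, 14 mm high, 50 to 100 g, centre 22 to 42 mm from the face and 37 to 108 mm behind the front
- probe_grip (a point): centre of the probe's upright wooden handle (50 mm long, 16 mm wide, from 8 to 44 mm up), 26 mm above its underside. Axes: x along the probe to the hooked end, y left, z up. The probe is a flat steel strip 16 mm wide, 8 mm thick, from x = -30 to +225 mm under the handle, 130 g in all
- probe_hook (a point): middle of the hook at the probe's far end, at (+214, -18, 6) mm from the underside of the handle's centre: a bar 12 mm wide and high that juts 28 mm beyond the strip's right side; its inner face slants from x = +210 mm at the strip to +204 mm at the free end, so that a part nests in the corner; farthest point x = +225 mm
- cork_center (a point): centre of a loose cork block, 44 x 70 x 28 mm, on the table at the right; a bystander
- plane_center (a point): centre of a loose small brass plane, 25 x 60 x 34 mm, on the table at the right; a bystander

How it is judged:
By the outcome, as a careful person would: the job done as asked, in the order asked, and still so for the second after the job is handed in, with the robot touching nothing.
It also fails if it takes over 54 s, if anything falls off the work surface, if the arm or the gripper's body presses on something with over 40 N, if the wrist force passes 120 N, or if a joint passes its speed limit or range.

### The arm

A 7-joint arm with a two-finger parallel gripper is mounted at the origin on a cart in front of the work surface, level with it; the furniture and walls round the work are solid. World frame = base frame: x ahead of the robot, y to its left, z up, the work surface at z = 0. Lengths are in mm, angles in rad, forces in N, time in s.
With the tool pointing down it reaches from about 400 to 750 mm from the base axis. Payload 19.5 kg.
Tool frame: the origin (TCP) lies at the very end of the fingers, on their centre line; the grasp point (between the pads) lies behind it (grip_point_offset is the z of the grasp point in the tool frame, in mm); z points along the fingers, y is the direction in which the jaws open and shut (so a half turn about z gives the same grasp; the last joint's range is limited). The gripper opens to 85 mm and grips with 20 to 120 N. Pads are 22 mm wide; open, the fingers measure 114 mm over their backs; the gripper's body (76 mm by 85 mm) begins 54 mm behind the grasp point. The pads swing forward as they close: fully open they stand 13 mm farther back than shut.
Start: joints at [1.128, 0.707, -0.028, 1.485, 0.022, 0.951, -0.075], TCP at [224.33, -529.406, 231.268] pointing down, gripper open.
Joint ranges: [-2.71, 2.71], [-0.32, 2.16], [-1.57, 1.52], [0, 2.45], [-1.46, 4.6], [0, 2.02], [-2.83, 2.83]. Speed limits (rad/s): [1.89, 1.89, 2.57, 2.57, 3.01, 3.01, 3.01].

### API

Orientations are given as a unit quaternion [w, x, y, z].
In Python, from station import get_state, snapshot, camera_params, finish_job, grip_point_offset gives the robot as it stands.
- The arm moves only by the tool carry_out, never from a script. Its arguments are lists of equal length, an entry for each row: "jaw": the closure, from -1 (fully open) to 1 (shut); "offset": the shift along the tool's x, y, z in cm, a list of three; "dr": the turn, a rotation vector about the tool's x, y, z in degrees, a list of three. In form: {"jaw": [jaw, ...], "offset": [[x, y, z], ...], "dr": [[wx, wy, wz], ...]}. A call has 1 to 20 rows; each row shifts and turns the commanded pose from where the row before left it, along the tool's axes as they then stand; what a row does not reach is not made up. A row lasts 1/8 s, in which the tool goes at most 62.5 mm and 10.7 degrees, less where a joint would pass 70% of its speed; a pose out of reach is approached as far as the arm can. A call is refused whole if a number of a shift passes 6.25 or a number of a turn 10.7, either way. A call with a gripper value outside its range is refused whole. The fingers move at their own pace and stop on an object; "squeeze" is the grip in N (left out, the last holds). Time passes only in rows, so rows that do not move let the fingers close. It gives the time, the measured TCP pose, the force and the opening at its end, in the units of the state.
- get_state(): the state, without advancing time (a new reading comes with each control period).
- snapshot(name): name is "scene" or "top"; returns the picture (384x512x3 uint8, red, green, blue); there is no depth.
- camera_params(name): a dict with "K" (3x3 intrinsics, pixels), "cam_to_world" (4x4, takes a point from camera to world coordinates). Camera axes: x right, y up, looking along -z (the intrinsics and any distortion apply to the point x, -y, -z); pixel columns grow to the right and rows downward; lengths in mm; the calibration is good to about 2 mm. A picture is of the moment at which its call begins. camera_params takes no time and is no camera call.
- finish_job(): hands the job in, once; it reports no verdict.
The state is a dict: "time": time; "joints": joint angles; "qd": joint speeds; "effort": joint torques, N m; "position": TCP position; "tool_rot": TCP orientation; "force": force on the tool from outside, world axes, zero at the start; "ft_torque": the same for the moment, N m; "finger_gap": finger opening in mm.
Only numpy, scipy, OpenCV 4.12 (cv2) and the standard library are available. Lean on these libraries where they do the work, as an engineer would, in place of code of your own. Each camera call takes 0.05 s, during which the arm holds its last target.

## Working session

There is one attempt and no reset: what is moved stays moved. The work goes in short steps, Python scripts to look and compute and a tool call to move; the robot and the scene stay as the last step left them, time stands still between calls to the robot, and variables do not carry over. Pictures are saved under pics/ and viewed, and the job is handed in when it is done.

Besides the shell and the picture viewer there is one more tool, called after "Emit:" as a command line: name --argument value ..., lists and objects as JSON in quotes. carry_out: Moves the arm, as the interface text tells. Its arguments: {"type":"object","properties":{"jaw":{"type":"array","items":{"type":"number"}},"offset":{"type":"array","items":{"type":"array","items":{"type":"number"}}},"dr":{"type":"array","items":{"type":"array","items":{"type":"number"}}},"squeeze":{"type":"number"}},"required":["jaw","offset","dr"]}

```bash
ls; mkdir -p pics
python3 - <<'E'
from station import *
import cv2
print(get_state()); print(grip_point_offset if not callable(grip_point_offset) else grip_point_offset())
for n in("scene","top"):
    im=snapshot(n); cv2.imwrite(f"pics/{n}0.png",im[:,:,::-1]); print(camera_params(n))
E
```

```text
pics
{'time': 0.0, 'joints': array([ 1.12827654,  0.70712178, -0.02762011,  1.48500451,  0.02202603,
        0.95093649, -0.07552144]), 'qd': array([ 5.72480627e-04,  5.26003222e-04, -2.26015478e-05, -7.54968185e-04,
       -5.46849838e-05, -2.25128145e-03, -1.41427072e-03]), 'effort': array([ 1.31802612e-03, -8.83233333e+01,  1.23467859e+00, -2.36167020e+01,
        1.68278354e-02,  6.55775133e-03, -3.47499326e-05]), 'position': array([ 224.23333096, -529.17046491,  230.81537226]), 'tool_rot': array([-5.65184394e-04,  9.79985267e-01,  1.99069175e-01, -1.44877981e-04]), 'force': array([ 0.2602969 , -0.08075548, -0.21691818]), 'ft_torque': array([-0.00123376, -0.0178509 ,  0.05255638]), 'finger_gap': 85.0724369493299}
-18.700000000000003
{'K': array([[350.08736249,   0.        , 258.39806946],
       [  0.        , 350.08736249, 189.98427531],
       [  0.        ,   0.        ,   1.        ]]), 'cam_to_world': array([[-7.48900597e-01,  4.57616454e-01, -4.79306871e-01,
         2.24813112e+01],
       [-6.62653844e-01, -5.10423920e-01,  5.48048633e-01,
         6.22270267e+02],
       [ 6.14638035e-03,  7.28048489e-01,  6.85498081e-01,
         8.23436394e+02],
       [ 0.00000000e+00,  0.00000000e+00,  0.00000000e+00,
         1.00000000e+00]])}
{'K': array([[359.8314817 ,   0.        , 255.8237143 ],
       [  0.        , 359.8314817 , 191.06892531],
       [  0.        ,   0.        ,   1.        ]]), 'cam_to_world': array([[ 1.87000925e-02,  9.92967199e-01, -1.16903582e-01,
         4.86387289e+02],
       [-9.99457860e-01,  2.17339442e-02,  2.47309719e-02,
         3.53516006e+00],
       [ 2.70978198e-02,  1.16377733e-01,  9.92835299e-01,
         9.99096976e+02],
       [ 0.00000000e+00,  0.00000000e+00,  0.00000000e+00,
         1.00000000e+00]])}
```

Run:
```python
import cv2
for n in("scene","top"):
    im=cv2.imread(f"pics/{n}0.png"); cv2.imwrite(f"pics/{n}0b.png",cv2.resize(im,(800,600),interpolation=cv2.INTER_CUBIC))
```

```text
(no output)
```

View pics/scene0b.png

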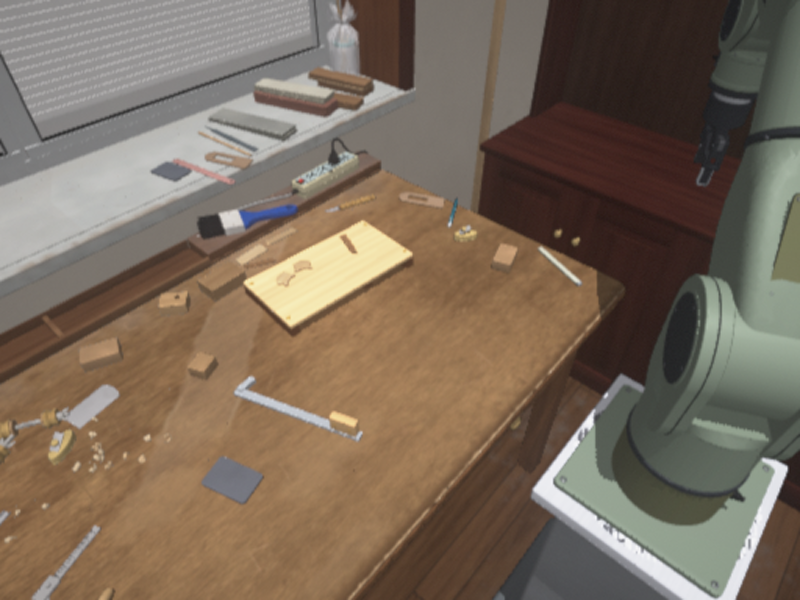

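View pics/top0b.png

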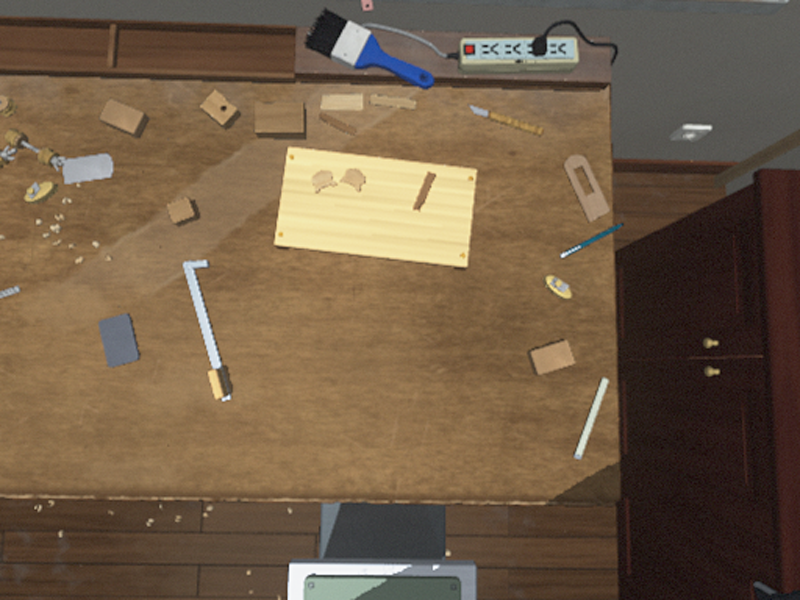

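```bash
cat > h.py <<'E'
import numpy as np, cv2
from station import *
def ray(n,u,v,z):
    c=camera_params(n);K=c["K"];T=np.array(c["cam_to_world"])
    d=T[:3,:3]@np.array([(u-K[0,2])/K[0,0],-(v-K[1,2])/K[1,1],-1.]);o=T[:3,3]
    return o+d*(z-o[2])/d[2]
def proj(n,p):
    c=camera_params(n);K=c["K"];T=np.array(c["cam_to_world"])
    q=T[:3,:3].T@(np.asarray(p,float)-T[:3,3]);return K[0,0]*q[0]/-q[2]+K[0,2],K[1,1]*-q[1]/-q[2]+K[1,2]
def crop(src,out,u0,v0,u1,v1,s):
    im=cv2.imread(src) if isinstance(src,str) else src
    cv2.imwrite(out,cv2.resize(im[v0:v1,u0:u1],None,fx=s,fy=s,interpolation=cv2.INTER_CUBIC))
E
python3 - <<'E'
from h import *
crop("pics/top0.png","pics/c1.png",170,85,315,180,5)
crop("pics/top0.png","pics/c2.png",100,155,180,265,5)
crop("pics/scene0.png","pics/c3.png",140,130,270,220,6)
E
```

```text
(no output)
```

View pics/c1.png

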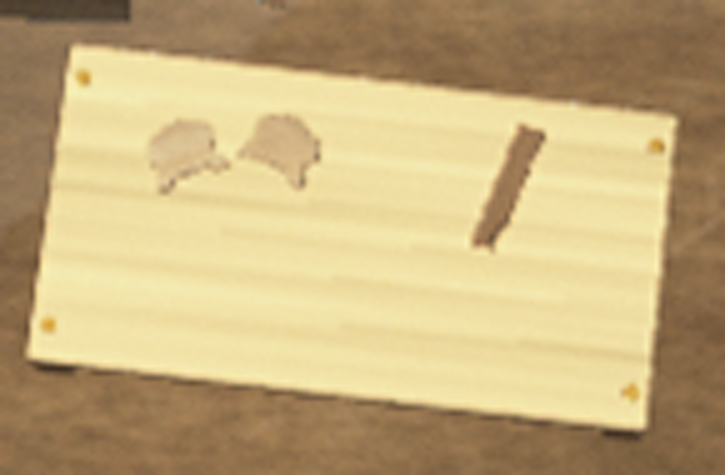

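View pics/c2.png

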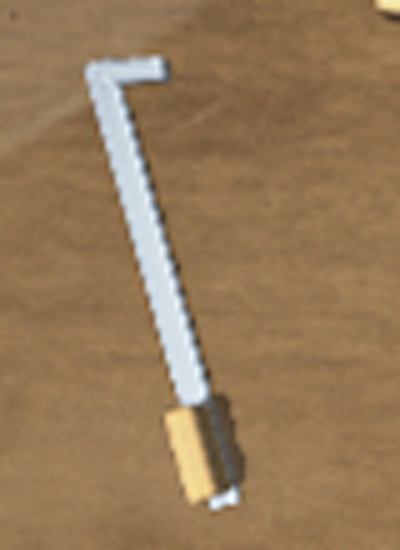

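View pics/c3.png

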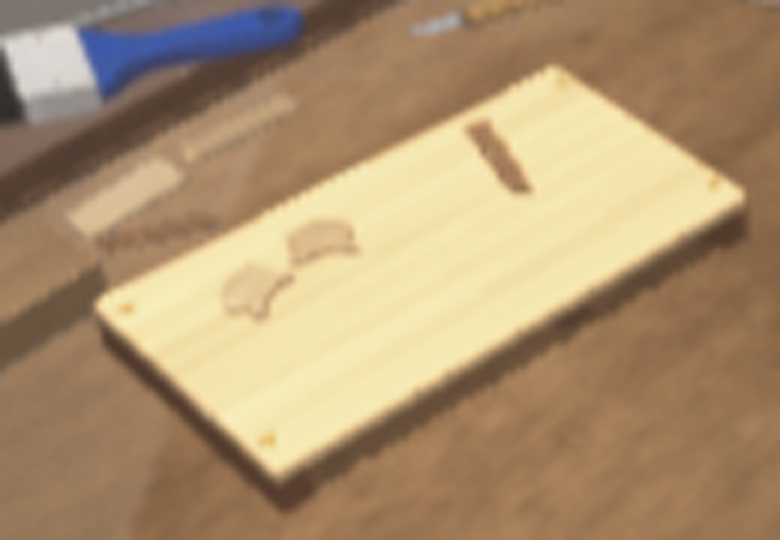

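Run:
```python
from h import *
C=[(72,44),(678,117),(645,431),(27,360)] # BL,BR,FR,FL
P=[ray("top",169.6+(u+.5)/5,84.6+(v+.5)/5,36)[:2] for u,v in C]
P=np.array(P);print(P.round(1));BL,BR,FR,FL=P
print("w",np.linalg.norm(BL-BR),np.linalg.norm(FL-FR),"d",np.linalg.norm(BL-FL),np.linalg.norm(BR-FR))
y=((BL-BR)+(FL-FR));a=np.arctan2(y[1],y[0])-np.pi/2; x=((BL-FL)+(BR-FR));b=np.arctan2(x[1],x[0]);print("yaw",a,b,"center",P.mean(0))
# scene check
C=[(97,303),(555,65),(746,195),(280,475)]
for u,v in C: print(ray("scene",139.6+(u+.5)/6,129.6+(v+.5)/6,36).round(1))
# probe
def t(u,v,z): return ray("top",99.6+(u+.5)/5,154.6+(v+.5)/5,z)[:2].round(1)
print("hook far left corner",t(87,66,10),"hook tip mid",t(170,68,12),"tail",t(227,503,8))
print("handle top corners",[t(u,v,44) for u,v in((165,410),(196,403),(215,495),(187,504))])
print("strip edges near handle",t(175,403,8),t(208,403,8),"near hook",t(95,95,8),t(127,90,8))
```

```text
[[ 867.4  183.2]
 [ 835.1 -153.7]
 [ 657.6 -136.2]
 [ 688.7  200.1]]
w 338.5311320275632 337.66360731656033 d 179.431842189083 178.36045928108925
yaw -0.093899046905775 -0.0962418199637836 center [762.21898719  23.3472836 ]
[862.5 187.5  36. ]
[ 832.8 -148.2   36. ]
[ 654.4 -129.6   36. ]
[682.8 205.6  36. ]
hook far left corner [658.9 363.1] hook tip mid [658.5 317. ] tail [422.3 274. ]
handle top corners [array([471.9, 298.9]), array([475.8, 283.1]), array([428.6, 270.6]), array([423.7, 284.8])]
strip edges near handle [475.2 304.9] [475.6 287.2] near hook [643.1 358.4] [646.3 341.1]
```

Run:
```python
from h import *
crop("pics/scene0.png","pics/c4.png",145,235,240,285,8)
```

```text
(no output)
```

View pics/c4.png

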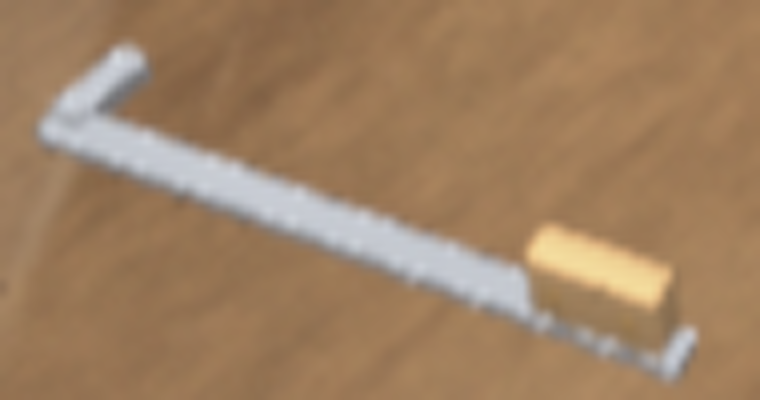

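Run:
```python
from h import *
from scipy.optimize import least_squares
M=dict(FL=(25,8,44),FR=(25,-8,44),BR=(-25,-8,44),BL=(-25,8,44),HK=(225,8,9),TR=(-30,-8,8))
top=dict(FL=(165,410),FR=(196,402),BR=(215,495),BL=(187,505),HK=(86,66),TR=(239,488))
sc=dict(FL=(526,248),FR=(548,226),BR=(674,268),BL=(660,307),HK=(40,128),TR=(694,334))
R=dict(BL=(90,170,36),BR=(90,-170,36),FR=(-90,-170,36),FL=(-90,170,36))
rt=dict(zip(("BL","BR","FR","FL"),[(72,44),(678,117),(645,431),(27,360)]))
rs=dict(zip(("BL","BR","FR","FL"),[(97,303),(555,65),(746,195),(280,475)]))
def px(d,u0,v0,s): return {k:(u0+(u+.5)/s-.5,v0+(v+.5)/s-.5) for k,(u,v) in d.items()}
def fit(M,obs,x0):
    def r(p):
        c,s=np.cos(p[2]),np.sin(p[2]);o=[]
        for n,d in obs.items():
            for k,uv in d.items():
                m=M[k];o+=list(np.subtract(proj(n,(p[0]+c*m[0]-s*m[1],p[1]+s*m[0]+c*m[1],m[2])),uv))
        return o
    q=least_squares(r,x0,x_scale=[1,1,.01],loss="soft_l1");return q.x,np.array(r(q.x)).reshape(-1,2)
for nm,M_,a,b,x0 in(("probe",M,px(top,100,155,5),px(sc,145,235,8),(450,285,.3)),("riser",R,px(rt,170,85,5),px(rs,140,130,6),(762,23,-.09))):
    for ob in({"top":a},{"scene":b},{"top":a,"scene":b}):
        p,r=fit(M_,ob,x0);print(nm,list(ob),p.round(4),r.round(1).tolist())
```

```text
probe ['top'] [4.505253e+02 2.847774e+02 3.259000e-01] [[-0.5, 0.2], [-0.7, -0.1], [0.7, -0.2], [0.3, -0.3], [0.0, -0.7], [0.2, 2.2]]
probe ['scene'] [4.467283e+02 2.890525e+02 3.235000e-01] [[-0.5, 0.9], [-0.3, -1.0], [0.8, 0.0], [-0.2, -0.0], [-0.3, -0.3], [0.6, 0.1]]
probe ['top', 'scene'] [4.493600e+02 2.864018e+02 3.243000e-01] [[-1.1, 0.6], [-1.3, 0.4], [0.0, 0.3], [-0.4, 0.1], [-0.5, -0.3], [-0.5, 2.7], [-0.4, -0.3], [-0.3, -2.1], [0.8, -1.2], [-0.2, -1.3], [-0.1, -1.3], [0.6, -1.1]]
riser ['top'] [ 7.625256e+02  2.361170e+01 -9.440000e-02] [[-0.3, -0.2], [0.2, -0.2], [0.5, 0.4], [-0.4, 0.0]]
riser ['scene'] [ 7.58849e+02  2.82303e+01 -8.74000e-02] [[-0.6, 0.3], [0.1, -0.1], [0.8, -0.4], [-0.1, -0.1]]
riser ['top', 'scene'] [ 7.620217e+02  2.467560e+01 -9.210000e-02] [[-0.8, 0.1], [-0.2, -0.2], [0.2, 0.4], [-0.7, 0.3], [-0.3, -0.8], [0.4, -0.7], [0.8, -1.1], [-0.2, -1.3]]
```

```bash
cat >> h.py <<'E'
def plan(points,n,dyaw=0):
    "world waypoints (mm) from the present pose, n rows each; prints tool-frame cm per row"
    s=get_state();q=s["tool_rot"];from scipy.spatial.transform import Rotation as Ro
    R=Ro.from_quat([q[1],q[2],q[3],q[0]]).as_matrix();p=s["position"]
    print("pos",p.round(1),"yaw",np.arctan2(R[1,0],R[0,0]).round(4),"tilt",R[:,2].round(4),"F",s["force"].round(2),"T",s["ft_torque"].round(3),"gap",round(s["finger_gap"],1),"t",round(s["time"],2))
    for w,k in zip(points,n):
        d=R.T@(np.array(w)-p)/10/k;print(k,"rows of",d.round(3));p=np.array(w,float)
    return R
E
python3 - <<'E'
from h import *
plan([(480,-250,231),(510,50,231),(449,286.5,120)],[7,6,6])
E
```

```text
pos [ 224.3 -529.2  230.9] yaw 0.4008 tilt [-4.e-04  9.e-04 -1.e+00] F [-0.8  -0.21 -0.61] T [-0.021  0.007 -0.045] gap 85.4 t 0.1
7 rows of [ 4.92  -2.247  0.   ]
6 rows of [ 2.411e+00 -4.409e+00  4.000e-03]
6 rows of [ 0.602 -4.024  1.854]
```

Emit:
carry_out --jaw '[-1,-1,-1,-1,-1,-1,-1,-1,-1,-1,-1,-1,-1,-1,-1,-1,-1,-1,-1,-1]' --offset '[[4.92,-2.25,0],[4.92,-2.25,0],[4.92,-2.25,0],[4.92,-2.25,0],[4.92,-2.25,0],[4.92,-2.25,0],[4.92,-2.25,0],[2.41,-4.41,0],[2.41,-4.41,0],[2.41,-4.41,0],[2.41,-4.41,0],[2.41,-4.41,0],[2.41,-4.41,0],[0.6,-4.02,1.85],[0.6,-4.02,1.85],[0.6,-4.02,1.85],[0.6,-4.02,1.85],[0.6,-4.02,1.85],[0.6,-4.02,1.85],[0,0,0]]' --dr '[[0,0,0],[0,0,0],[0,0,0],[0,0,0],[0,0,0],[0,0,0],[0,0,0],[0,0,0],[0,0,0],[0,0,0],[0,0,0],[0,0,0],[0,0,0],[0,0,0],[0,0,0],[0,0,0],[0,0,0],[0,0,0],[0,0,0],[0,0,4.35]]'

```text
time: 2.6
position: [447.1, 288.8, 118.8]
tool_rot: [-0.0, 0.987, 0.163, -0.001]
force: [0.7, -0.2, 0.8]
finger_gap: 85.6
```

Run:
```python
from h import *
plan([(449,286.5,70),(449,286.5,10)],[2,3])
for n in("scene","top"):
    cv2.imwrite(f"pics/{n}1.png",snapshot(n)[:,:,::-1])
crop("pics/top1.png","pics/t1.png",60,140,220,280,5)
crop("pics/scene1.png","pics/s1.png",130,180,290,300,5)
```

```text
pos [447.1 288.8 118.8] yaw 0.3278 tilt [-0.0025 -0.     -1.    ] F [ 0.69 -0.22  0.81] T [-0.043  0.015 -0.002] gap 85.6 t 2.6
2 rows of [0.059 0.141 2.438]
3 rows of [0.005 0.002 2.   ]
```

View pics/t1.png

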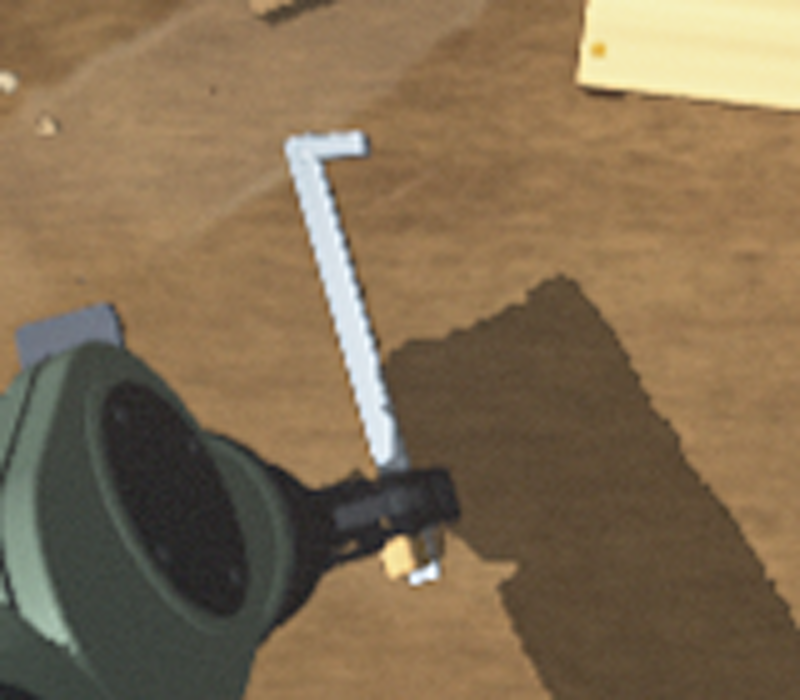

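View pics/s1.png

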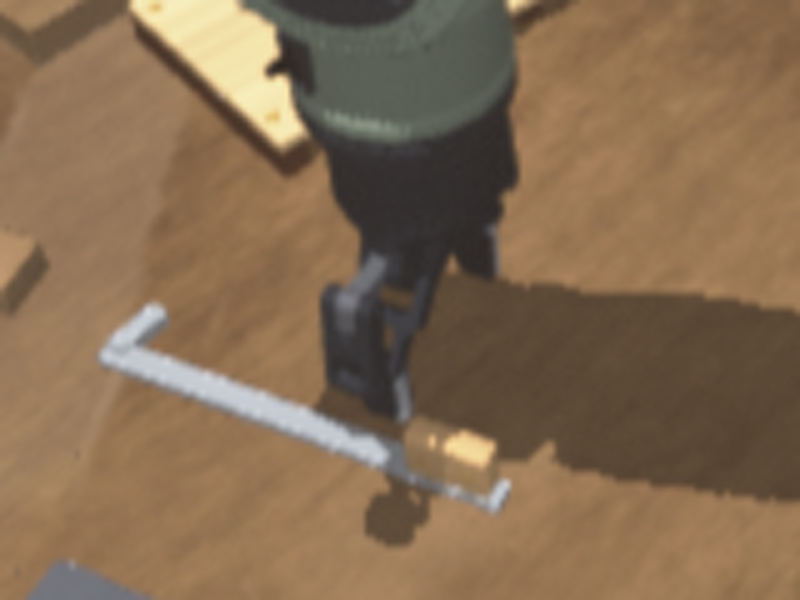

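Emit:
carry_out --jaw '[-1,-1,-1,-1,-1,-1,0.3,1,1,1,1,1,1]' --offset '[[0.06,0.14,2.4],[0.06,0.14,2.4],[0,0,2],[0,0,2],[0,0,1],[0,0,1],[0,0,0],[0,0,0],[0,0,0],[0,0,0],[0,0,0],[0,0,0],[0,0,0]]' --dr '[[0,0,0],[0,0,0],[0,0,0],[0,0,0],[0,0,0],[0,0,0],[0,0,0],[0,0,0],[0,0,0],[0,0,0],[0,0,0],[0,0,0],[0,0,0]]' --squeeze 60

```text
time: 4.32
position: [451.2, 284.2, 12.8]
tool_rot: [-0.0, 0.987, 0.162, 0.0]
force: [-1.3, 0.6, 6.9]
finger_gap: 15.1
```

Run:
```python
from h import *
plan([],[])
for n in("scene","top"):
    cv2.imwrite(f"pics/{n}2.png",snapshot(n)[:,:,::-1])
crop("pics/top2.png","pics/t2.png",60,140,220,280,5)
crop("pics/scene2.png","pics/s2.png",130,180,290,300,5)
```

```text
pos [451.2 284.2  12.8] yaw 0.3251 tilt [ 6.e-04  7.e-04 -1.e+00] F [-1.29  0.59  6.92] T [0.116 0.173 0.105] gap 15.1 t 4.33
```

View pics/t2.png

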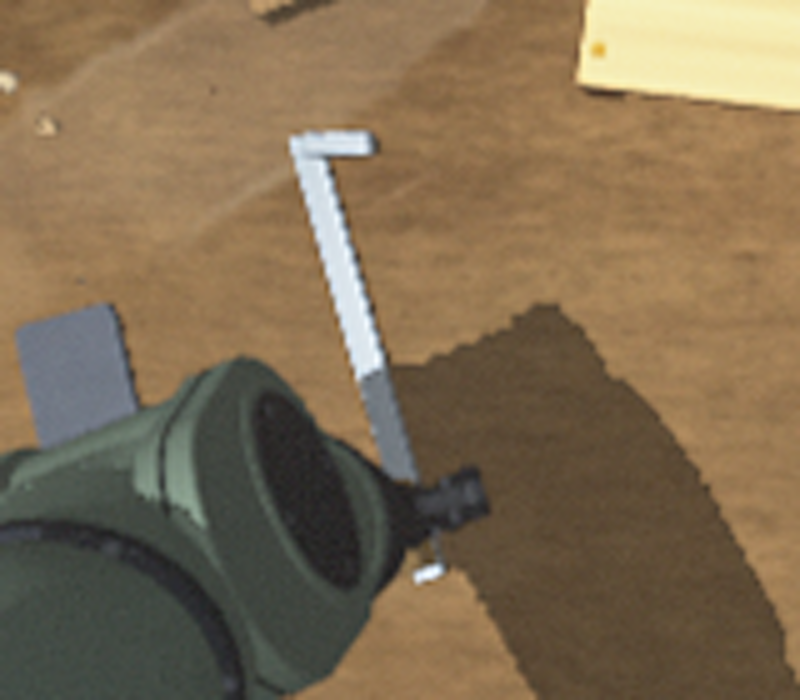

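View pics/s2.png

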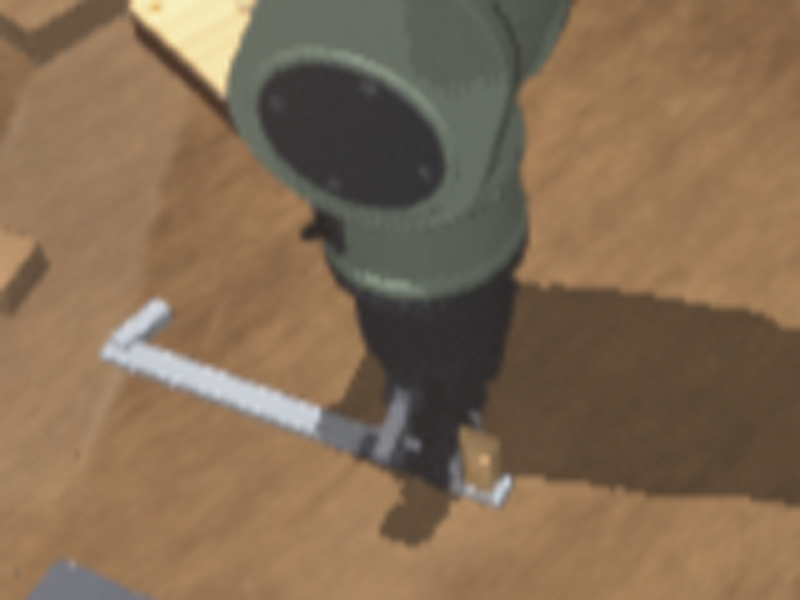

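Emit:
carry_out --jaw '[1,1,1,1]' --offset '[[0,0,-0.25],[0,0,-0.25],[0,0,0],[0,0,0]]' --dr '[[0,0,0],[0,0,0],[0,0,0],[0,0,0]]'

```text
time: 4.92
position: [451.0, 283.9, 17.3]
tool_rot: [-0.0, 0.987, 0.162, -0.0]
force: [0.1, -0.1, -0.9]
finger_gap: 15.3
```

Run:
```python
from h import *
plan([],[])
for n in("scene","top"):
    cv2.imwrite(f"pics/{n}3.png",snapshot(n)[:,:,::-1])
plan([],[])
crop("pics/top3.png","pics/t3.png",100,155,180,265,6)
crop("pics/scene3.png","pics/s3.png",145,235,240,285,8)
```

```text
pos [451.  283.9  17.3] yaw 0.3249 tilt [-1.e-04  1.e-04 -1.e+00] F [ 0.13 -0.09 -0.93] T [-0.039  0.136 -0.058] gap 15.3 t 4.92
pos [450.9 283.9  17.3] yaw 0.3248 tilt [-2.e-04  0.e+00 -1.e+00] F [ 0.23 -0.39 -1.08] T [-0.008  0.044 -0.061] gap 15.5 t 5.03
```

View pics/t3.png

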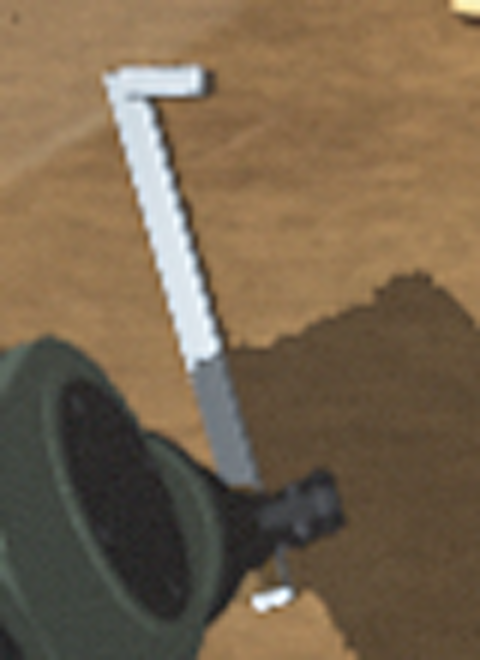

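View pics/s3.png

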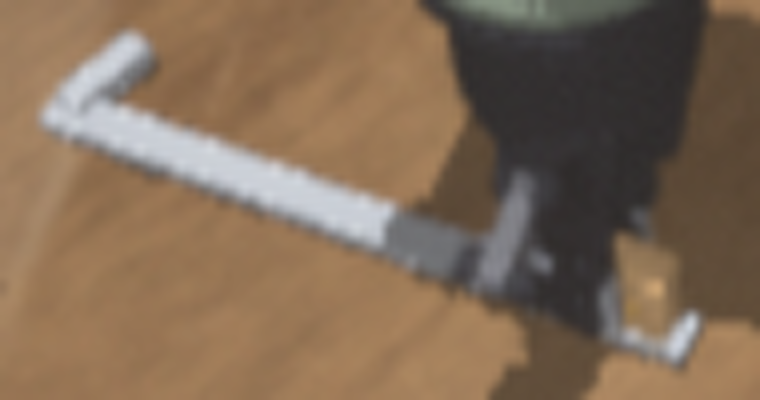

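Run:
```python
from h import *
s=get_state();p=s["position"];a=.325;c,si=np.cos(a),np.sin(a)
def W(m,dx=0): return (p[0]+c*(m[0]+dx)-si*m[1],p[1]+si*(m[0]+dx)+c*m[1],m[2])
for dz in(4.5,):
  for k,m in dict(HK=(225,8,8+dz),TR=(-30,-8,8+dz),TL=(-30,8,8+dz),TLb=(-30,8,dz),TIP=(217,-36,12+dz)).items():
    u,v=proj("top",W(m));x,y=proj("scene",W(m))
    print(k,"t3",round((u+.5-100)*6-.5),round((v+.5-155)*6-.5),"s3",round((x+.5-145)*8-.5),round((y+.5-235)*8-.5))
```

```text
HK t3 103 73 s3 40 106
TR t3 287 599 s3 700 310
TL t3 252 610 s3 679 348
TLb t3 258 609 s3 681 361
TIP t3 198 60 s3 128 17
```

```bash
cat >> h.py <<'E'
PSI=-.092;RC=np.array([762.5,25.5])
def rw(x,y): c,s=np.cos(PSI),np.sin(PSI);return RC+np.array([c*x-s*y,s*x+c*y])
def wr(X,Y): c,s=np.cos(PSI),np.sin(PSI);d=np.array([X,Y])-RC;return np.array([c*d[0]+s*d[1],-s*d[0]+c*d[1]])
def now():
    from scipy.spatial.transform import Rotation as Ro
    s=get_state();q=s["tool_rot"];R=Ro.from_quat([q[1],q[2],q[3],q[0]]).as_matrix();p=s["position"]
    yaw=np.arctan2(R[1,0],R[0,0])
    print("t",round(s["time"],2),"pos",p.round(1),"yaw",yaw.round(4),"tilt",R[:2,2].round(4),"riser",wr(*p[:2]).round(1),"Friser",np.round([np.cos(PSI)*s["force"][0]+np.sin(PSI)*s["force"][1],-np.sin(PSI)*s["force"][0]+np.cos(PSI)*s["force"][1],s["force"][2]],2),"T",s["ft_torque"].round(3),"gap",round(s["finger_gap"],1))
    return p,yaw
def rows(target,yawt,n):
    p,y=now();d=(np.array(target)-p)/n/10;dy=(yawt-y)/n
    for i in range(n):
        a=y+dy*i;print([round(float(v),2) for v in(d[0]*np.cos(a)+d[1]*np.sin(a),d[0]*np.sin(a)-d[1]*np.cos(a),-d[2])],"turn",round(-np.degrees(dy),2))
E
python3 - <<'E'
from h import *
print(rw(-355,122)); rows((*rw(-355,122),15.8),PSI,6)
E
```

```text
[420.20947401 179.59800718]
t 5.03 pos [450.9 283.9  17.3] yaw 0.3248 tilt [-0.0002  0.    ] riser [-334.   228.6] Friser [ 0.27 -0.37 -1.08] T [-0.008  0.044 -0.061] gap 15.5
[-1.04, 1.48, 0.02] turn 3.98
[-0.93, 1.55, 0.02] turn 3.98
[-0.82, 1.61, 0.02] turn 3.98
[-0.71, 1.67, 0.02] turn 3.98
[-0.59, 1.71, 0.02] turn 3.98
[-0.47, 1.75, 0.02] turn 3.98
```

Emit:
carry_out --jaw '[1,1,1,1,1,1,1,1]' --offset '[[-1.04,1.48,0.02],[-0.93,1.55,0.02],[-0.82,1.61,0.02],[-0.71,1.67,0.02],[-0.59,1.71,0.02],[-0.47,1.75,0.02],[0,0,0],[0,0,0]]' --dr '[[0,0,4],[0,0,4],[0,0,4],[0,0,4],[0,0,4],[0,0,4],[0,0,0],[0,0,0]]'

```text
time: 6.02
position: [420.6, 180.4, 16.1]
tool_rot: [-0.0, 0.999, -0.046, 0.0]
force: [-0.4, 0.3, -1.8]
finger_gap: 15.3
```

Run:
```python
from h import *
rows((*rw(-355,122),15.8),PSI,1)
for n in("scene","top"):
    cv2.imwrite(f"pics/{n}4.png",snapshot(n)[:,:,::-1])
crop("pics/top4.png","pics/t4.png",130,140,250,280,5)
crop("pics/scene4.png","pics/s4.png",150,170,290,280,5)
s=get_state();p=s["position"]
for a in(PSI,):
  c,si=np.cos(a),np.sin(a)
  for k,m in dict(HK=(225,8,11),TR=(-30,-8,11),TL=(-30,8,11),TIP=(217,-36,15)).items():
    w=(p[0]+c*m[0]-si*m[1],p[1]+si*m[0]+c*m[1],m[2])
    u,v=proj("top",w);x,y=proj("scene",w)
    print(k,"t4",round((u+.5-130)*5-.5),round((v+.5-140)*5-.5),"s4",round((x+.5-150)*5-.5),round((y+.5-170)*5-.5))
```

```text
t 6.03 pos [420.6 180.4  16.1] yaw -0.0923 tilt [0.0003 0.0006] riser [-354.7  122.9] Friser [-0.45  0.28 -1.81] T [ 0.044  0.041 -0.005] gap 15.3
[-0.03, 0.09, 0.03] turn -0.02
HK t4 291 174 s4 274 220
TR t4 258 643 s4 573 451
TL t4 228 640 s4 552 468
TIP t4 368 196 s4 337 188
```

View pics/t4.png

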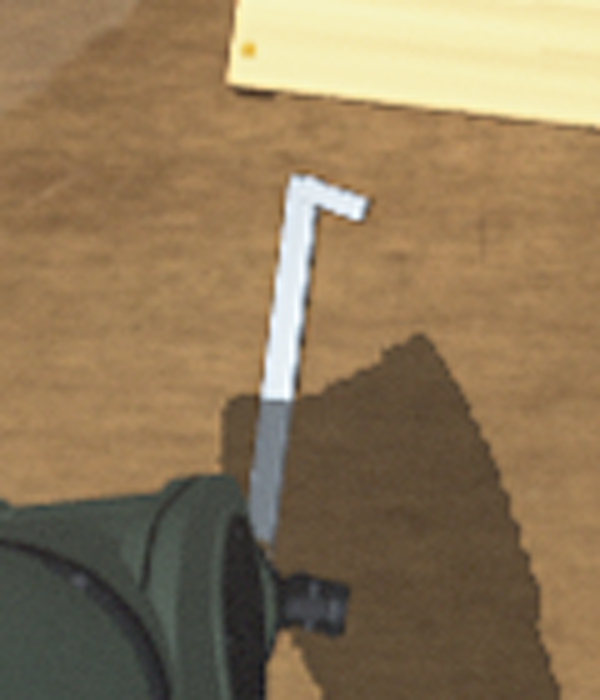

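View pics/s4.png

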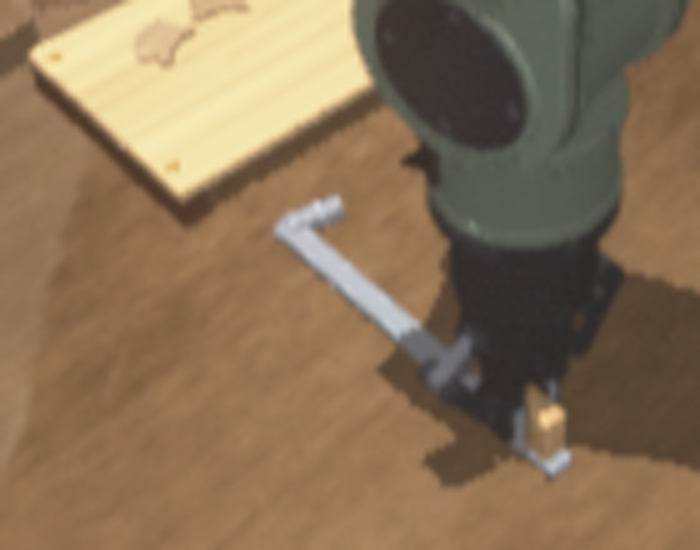

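Emit:
carry_out --jaw '[1,1,1,1,1,1,1]' --offset '[[0.5,0,0],[1.2,0,0],[1.5,0,0],[1.5,0,0],[1.2,0,0],[0.6,0,0],[0,0,0]]' --dr '[[0,0,0],[0,0,0],[0,0,0],[0,0,0],[0,0,0],[0,0,0],[0,0,0]]'

```text
time: 7.0
position: [485.3, 173.6, 16.1]
tool_rot: [-0.0, 0.999, -0.047, 0.0]
force: [-0.3, 0.1, -1.7]
finger_gap: 15.3
```

Run:
```python
from h import *
now()
```

```text
t 7.0 pos [485.3 173.6  16.1] yaw -0.0941 tilt [0.0001 0.    ] riser [-289.7  122. ] Friser [-0.34  0.07 -1.68] T [0.02  0.091 0.047] gap 15.3
```

Emit:
carry_out --jaw '[1,1,1,1,1,1,1,1,1,1,1]' --offset '[[0.8,0,0],[1.5,0,0],[1.6,0,0],[1.6,0,0],[1.6,0,0],[1.6,0,0],[1.5,0,0],[1.3,0,0],[0.8,0,0],[0.4,0,0],[0,0,0]]' --dr '[[0,0,0],[0,0,0],[0,0,0],[0,0,0],[0,0,0],[0,0,0],[0,0,0],[0,0,0],[0,0,0],[0,0,0],[0,0,0]]'

```text
time: 8.38
position: [611.4, 161.7, 16.1]
tool_rot: [-0.0, 0.999, -0.047, -0.0]
force: [0.6, -0.5, -0.5]
finger_gap: 14.8
```

Run:
```python
from h import *
now()
```

```text
t 8.38 pos [611.4 161.7  16.1] yaw -0.094 tilt [-0.0002  0.0001] riser [-163.   121.8] Friser [ 0.66 -0.43 -0.47] T [ 0.074  0.059 -0.051] gap 14.8
```

Emit:
carry_out --jaw '[1,1,1,1,1,1,1,1,1,1,1]' --offset '[[0,0.4,0],[0,0.7,0],[0,0.7,0],[0,0.7,0],[0,0.6,0],[0,0.5,0],[0,0.4,0],[0,0.4,0],[0,0.4,0],[0,0.4,0],[0,0,0]]' --dr '[[0,0,0],[0,0,0],[0,0,0],[0,0,0],[0,0,0],[0,0,0],[0,0,0],[0,0,0],[0,0,0],[0,0,0],[0,0,0]]'

```text
time: 9.75
position: [606.6, 109.6, 16.1]
tool_rot: [0.0, 0.999, -0.047, -0.0]
force: [-0.9, -0.1, -1.5]
finger_gap: 14.9
```

Run:
```python
from h import *
now()
```

```text
t 9.75 pos [606.6 109.6  16.1] yaw -0.0945 tilt [-0. -0.] riser [-163.    69.4] Friser [-0.9  -0.14 -1.49] T [0.002 0.103 0.016] gap 14.9
```

Emit:
carry_out --jaw '[1,1,1]' --offset '[[0,0.2,0],[0,0.2,0],[0,0.1,0]]' --dr '[[0,0,0],[0,0,0],[0,0,0]]'

```text
time: 10.12
position: [606.1, 104.8, 16.1]
tool_rot: [-0.0, 0.999, -0.047, -0.0]
force: [-0.3, -0.6, -0.4]
finger_gap: 15.7
```

```bash
python3 -c "from h import *;now()"
```

```text
t 10.12 pos [606.1 104.8  16.1] yaw -0.0941 tilt [-0.  0.] riser [-163.    64.6] Friser [-0.26 -0.63 -0.36] T [-0.027  0.051  0.005] gap 15.7
```

Emit:
carry_out --jaw '[1,1,1]' --offset '[[0,0.2,0],[0,0.2,0],[0,0.1,0]]' --dr '[[0,0,0],[0,0,0],[0,0,0]]'

```text
time: 10.5
position: [605.6, 99.8, 16.1]
tool_rot: [-0.0, 0.999, -0.047, -0.0]
force: [-0.0, 0.1, -1.4]
finger_gap: 14.8
```

```bash
python3 -c "from h import *;now()"
```

```text
t 10.5 pos [605.6  99.8  16.1] yaw -0.0942 tilt [-0.      0.0001] riser [-163.    59.6] Friser [-0.02  0.12 -1.41] T [0.001 0.095 0.042] gap 14.8
```

Emit:
carry_out --jaw '[1,1,1]' --offset '[[0,0.2,0],[0,0.2,0],[0,0.1,0]]' --dr '[[0,0,0],[0,0,0],[0,0,0]]'

```text
time: 10.88
position: [605.1, 94.8, 16.1]
tool_rot: [0.0, 0.999, -0.047, -0.0]
force: [0.9, -0.1, -1.1]
finger_gap: 15.2
```

```bash
python3 -c "from h import *;now()"
```

```text
t 10.88 pos [605.1  94.8  16.1] yaw -0.0942 tilt [-0.0001 -0.    ] riser [-163.1   54.5] Friser [ 0.95  0.03 -1.1 ] T [ 0.037  0.136 -0.06 ] gap 15.2
```

Emit:
carry_out --jaw '[1,1,1]' --offset '[[0,0.2,0],[0,0.2,0],[0,0.1,0]]' --dr '[[0,0,0],[0,0,0],[0,0,0]]'

```text
time: 11.25
position: [604.7, 89.8, 16.1]
tool_rot: [-0.0, 0.999, -0.047, -0.0]
force: [0.0, -1.2, -0.5]
finger_gap: 15.3
```

```bash
python3 -c "from h import *;now()"
```

```text
t 11.25 pos [604.7  89.8  16.1] yaw -0.0942 tilt [-0.0001  0.    ] riser [-163.1   49.6] Friser [ 0.11 -1.17 -0.53] T [0.061 0.07  0.023] gap 15.3
```

Emit:
carry_out --jaw '[1,1,1]' --offset '[[0,0.2,0],[0,0.2,0],[0,0.1,0]]' --dr '[[0,0,0],[0,0,0],[0,0,0]]'

```text
time: 11.62
position: [604.2, 84.9, 16.1]
tool_rot: [-0.0, 0.999, -0.047, -0.0]
force: [-0.1, 0.4, -1.3]
finger_gap: 15.1
```

```bash
python3 -c "from h import *;now()"
```

```text
t 11.62 pos [604.2  84.9  16.1] yaw -0.0942 tilt [-0.  0.] riser [-163.1   44.6] Friser [-0.12  0.43 -1.3 ] T [-0.039  0.044  0.014] gap 15.1
```

Emit:
carry_out --jaw '[1,1,1]' --offset '[[0,0.2,0],[0,0.2,0],[0,0.1,0]]' --dr '[[0,0,0],[0,0,0],[0,0,0]]'

```text
time: 12.0
position: [603.7, 79.9, 16.1]
tool_rot: [-0.0, 0.999, -0.047, -0.0]
force: [0.0, 0.1, -1.4]
finger_gap: 15.1
```

```bash
python3 -c "from h import *;now()"
```

```text
t 12.0 pos [603.7  79.9  16.1] yaw -0.0942 tilt [-0.0001  0.    ] riser [-163.1   39.6] Friser [ 0.01  0.1  -1.43] T [0.049 0.104 0.039] gap 15.1
```

Emit:
carry_out --jaw '[1,1,1]' --offset '[[0,0.2,0],[0,0.2,0],[0,0.1,0]]' --dr '[[0,0,0],[0,0,0],[0,0,0]]'

```text
time: 12.38
position: [603.3, 74.9, 16.1]
tool_rot: [-0.0, 0.999, -0.047, -0.0]
force: [-0.1, -0.2, -1.8]
finger_gap: 15.2
```

```bash
python3 -c "from h import *;now()"
```

```text
t 12.38 pos [603.3  74.9  16.1] yaw -0.0941 tilt [-0.  0.] riser [-163.1   34.6] Friser [-0.13 -0.2  -1.76] T [0.009 0.069 0.034] gap 15.2
```

Emit:
carry_out --jaw '[1,1,1]' --offset '[[0,0.2,0],[0,0.2,0],[0,0.1,0]]' --dr '[[0,0,0],[0,0,0],[0,0,0]]'

```text
time: 12.75
position: [602.8, 69.9, 16.1]
tool_rot: [-0.0, 0.999, -0.047, -0.0]
force: [0.1, 0.4, -1.4]
finger_gap: 15.0
```

```bash
python3 -c "from h import *;now()"
```

```text
t 12.75 pos [602.8  69.9  16.1] yaw -0.0942 tilt [-0.      0.0001] riser [-163.1   29.6] Friser [ 0.07  0.41 -1.44] T [0.009 0.113 0.012] gap 15.0
```

Emit:
carry_out --jaw '[1,1,1]' --offset '[[0,0.2,0],[0,0.2,0],[0,0.1,0]]' --dr '[[0,0,0],[0,0,0],[0,0,0]]'

```text
time: 13.12
position: [602.3, 65.0, 16.1]
tool_rot: [-0.0, 0.999, -0.047, -0.0]
force: [-0.0, -0.5, -1.6]
finger_gap: 15.0
```

```bash
python3 -c "from h import *;now()"
```

```text
t 13.12 pos [602.3  65.   16.1] yaw -0.0941 tilt [-0.      0.0001] riser [-163.1   24.6] Friser [ 0.01 -0.54 -1.62] T [ 0.013  0.117 -0.025] gap 15.0
```

Emit:
carry_out --jaw '[1,1,1]' --offset '[[0,0.2,0],[0,0.2,0],[0,0.1,0]]' --dr '[[0,0,0],[0,0,0],[0,0,0]]'

```text
time: 13.5
position: [601.9, 60.0, 16.1]
tool_rot: [-0.0, 0.999, -0.047, -0.0]
force: [0.3, 0.5, -1.3]
finger_gap: 15.3
```

```bash
python3 -c "from h import *;now()"
```

```text
t 13.5 pos [601.9  60.   16.1] yaw -0.0941 tilt [-0.  0.] riser [-163.1   19.6] Friser [ 0.25  0.56 -1.3 ] T [-0.018  0.101  0.011] gap 15.3
```

Emit:
carry_out --jaw '[1,1,1]' --offset '[[0,0.2,0],[0,0.2,0],[0,0.1,0]]' --dr '[[0,0,0],[0,0,0],[0,0,0]]'

```text
time: 13.88
position: [601.4, 55.1, 16.1]
tool_rot: [-0.0, 0.999, -0.047, 0.0]
force: [-0.3, 0.1, -1.0]
finger_gap: 15.2
```

```bash
python3 -c "from h import *;now()"
```

```text
t 13.88 pos [601.4  55.1  16.1] yaw -0.0941 tilt [0.     0.0001] riser [-163.1   14.6] Friser [-0.31  0.06 -0.98] T [0.095 0.09  0.033] gap 15.2
```

Emit:
carry_out --jaw '[1,1,1]' --offset '[[0,0.2,0],[0,0.2,0],[0,0.1,0]]' --dr '[[0,0,0],[0,0,0],[0,0,0]]'

```text
time: 14.25
position: [600.9, 50.0, 16.1]
tool_rot: [-0.0, 0.999, -0.047, -0.0]
force: [-0.3, 0.4, -0.6]
finger_gap: 15.0
```

```bash
python3 -c "from h import *;now()"
```

```text
t 14.25 pos [600.9  50.   16.1] yaw -0.0941 tilt [-0.      0.0001] riser [-163.1    9.6] Friser [-0.33  0.38 -0.55] T [0.091 0.083 0.012] gap 15.0
```

Emit:
carry_out --jaw '[1,1,1]' --offset '[[0,0.2,0],[0,0.2,0],[0,0.1,0]]' --dr '[[0,0,0],[0,0,0],[0,0,0]]'

```text
time: 14.62
position: [600.4, 45.7, 16.1]
tool_rot: [-0.0, 0.999, -0.047, -0.0]
force: [-0.5, 5.4, -0.8]
finger_gap: 15.0
```

```bash
python3 -c "from h import *;now()"
```

```text
t 14.62 pos [600.4  45.7  16.1] yaw -0.0934 tilt [-0.0001  0.0008] riser [-163.3    5.2] Friser [-0.98  5.29 -0.83] T [1.094 0.151 0.557] gap 15.0
```

Emit:
carry_out --jaw '[1,1,1]' --offset '[[0,-0.3,0],[0,-0.1,0],[0,0,0]]' --dr '[[0,0,0],[0,0,0],[0,0,0]]'

```text
time: 15.0
position: [600.9, 49.1, 16.1]
tool_rot: [0.0, 0.999, -0.047, 0.0]
force: [0.3, 0.8, -1.5]
finger_gap: 15.1
```

Run:
```python
from h import *
now()
for n in("scene","top"):
    cv2.imwrite(f"pics/{n}5.png",snapshot(n)[:,:,::-1])
crop("pics/top5.png","pics/t5.png",130,120,310,260,4)
```

```text
t 15.0 pos [600.9  49.1  16.1] yaw -0.0942 tilt [ 0.     -0.0002] riser [-163.1    8.7] Friser [ 0.27  0.85 -1.48] T [0.05  0.103 0.011] gap 15.1
```

View pics/t5.png

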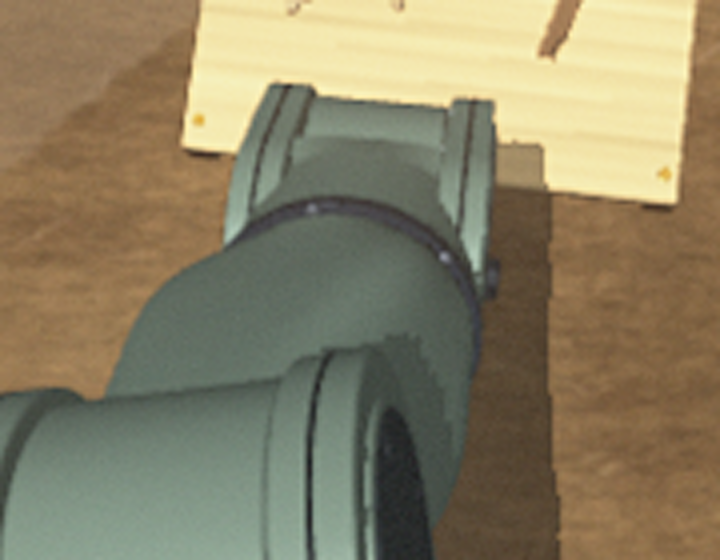

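Emit:
carry_out --jaw '[1,1,1,1,1,1,1,1,1,1,1,1]' --offset '[[-0.4,0,0],[-0.6,0,0],[-0.7,0,0],[-0.7,0,0],[-0.7,0,0],[-0.7,0,0],[-0.6,0,0],[-0.5,0,0],[-0.5,0,0],[-0.5,0,0],[-0.5,0,0],[-0.5,0,0]]' --dr '[[0,0,0],[0,0,0],[0,0,0],[0,0,0],[0,0,0],[0,0,0],[0,0,0],[0,0,0],[0,0,0],[0,0,0],[0,0,0],[0,0,0]]'

```text
time: 16.6
position: [531.9, 55.7, 16.1]
tool_rot: [-0.0, 0.999, -0.047, 0.0]
force: [1.0, -0.6, -1.6]
finger_gap: 15.1
```

```bash
python3 -c "from h import *;now()"
```

```text
t 16.6 pos [531.9  55.7  16.1] yaw -0.094 tilt [0.0001 0.0001] riser [-232.4    8.9] Friser [ 1.06 -0.5  -1.61] T [-0.042  0.031 -0.015] gap 15.1
```

Emit:
carry_out --jaw '[1,1,1,1,1,1,1,1,1,1,1,1]' --offset '[[-0.5,0,0],[-0.5,0,0],[-0.5,0,0],[-0.5,0,0],[-0.5,0,0],[-0.5,0,0],[-0.5,0,0],[-0.5,0,0],[-0.5,0,0],[-0.5,0,0],[-0.5,0,0],[-0.5,0,0]]' --dr '[[0,0,0],[0,0,0],[0,0,0],[0,0,0],[0,0,0],[0,0,0],[0,0,0],[0,0,0],[0,0,0],[0,0,0],[0,0,0],[0,0,0]]'

```text
time: 18.1
position: [472.1, 61.4, 16.1]
tool_rot: [-0.0, 0.999, -0.047, -0.0]
force: [0.8, -0.3, -1.5]
finger_gap: 15.3
```

Run:
```python
from h import *
now()
for n in("scene","top"):
    cv2.imwrite(f"pics/{n}6.png",snapshot(n)[:,:,::-1])
crop("pics/top6.png","pics/t6.png",130,120,310,260,4)
crop("pics/scene6.png","pics/s6.png",150,130,350,280,4)
```

```text
t 18.1 pos [472.1  61.4  16.1] yaw -0.094 tilt [-0.      0.0001] riser [-292.5    9. ] Friser [ 0.87 -0.18 -1.47] T [ 0.052 -0.021  0.034] gap 15.3
```

View pics/t6.png

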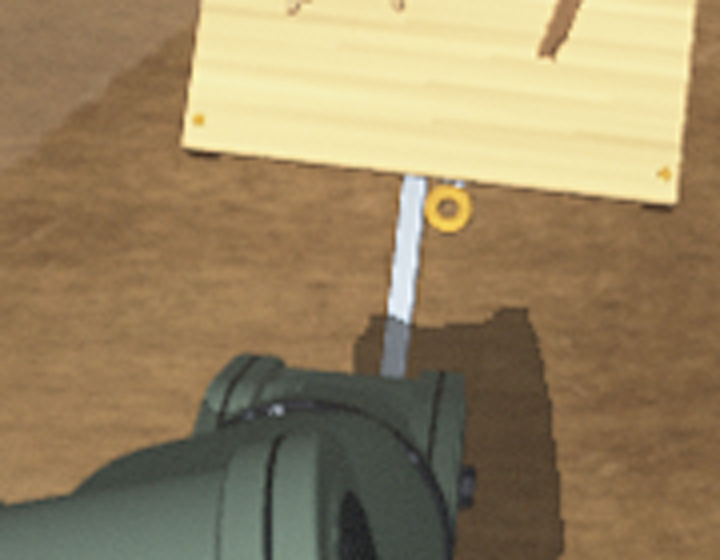

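View pics/s6.png

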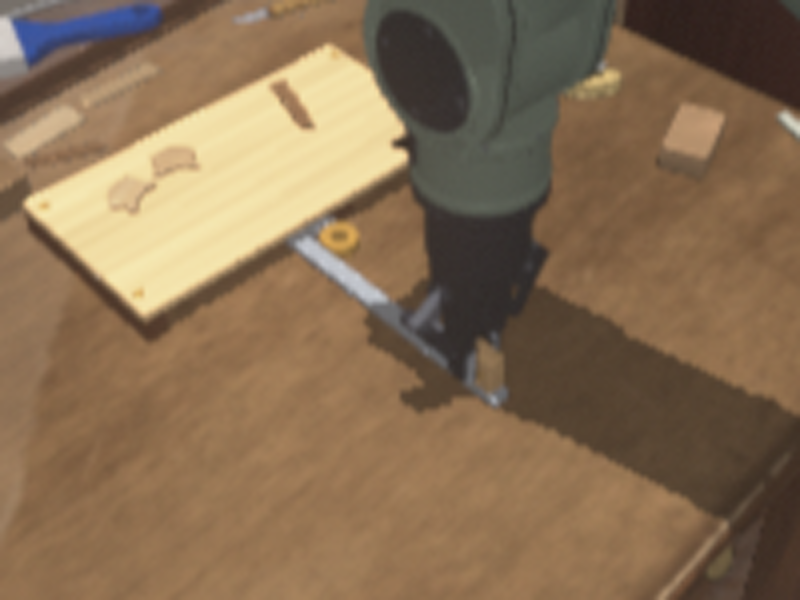

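Emit:
carry_out --jaw '[1,1,1,1,1,1,1,1,1,1,1]' --offset '[[-0.5,0,0],[-0.5,0,0],[-0.5,0,0],[-0.5,0,0],[-0.5,0,0],[-0.5,0,0],[-0.5,0,0],[-0.5,0,0],[-0.4,0,0],[-0.2,0,0],[0,0,0]]' --dr '[[0,0,0],[0,0,0],[0,0,0],[0,0,0],[0,0,0],[0,0,0],[0,0,0],[0,0,0],[0,0,0],[0,0,0],[0,0,0]]'

```text
time: 19.58
position: [426.5, 65.7, 16.1]
tool_rot: [-0.0, 0.999, -0.047, -0.0]
force: [-0.5, 0.2, -1.4]
finger_gap: 15.3
```

Run:
```python
from h import *
now()
for n in("scene","top"):
    cv2.imwrite(f"pics/{n}7.png",snapshot(n)[:,:,::-1])
crop("pics/top7.png","pics/t7.png",130,120,310,260,4)
```

```text
t 19.57 pos [426.5  65.7  16.1] yaw -0.0939 tilt [-0.0002  0.0002] riser [-338.3    9.1] Friser [-0.54  0.12 -1.39] T [ 0.025  0.093 -0.043] gap 15.3
```

View pics/t7.png

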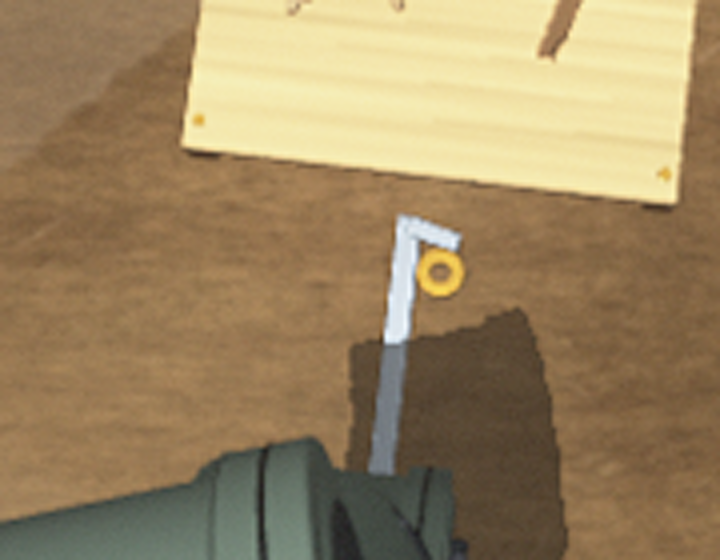

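Emit:
carry_out --jaw '[1,1,1,1,1,1,1,1,1,1,1,1,1,1]' --offset '[[0.5,0,0],[0.2,0,0],[0,-0.5,0],[0,-0.8,0],[0,-1,0],[0,-1,0],[0,-1.2,0],[-0.4,-1,0],[-0.7,-0.8,0],[-0.7,-0.5,0],[0,0,0],[0,0,0.2],[0,0,0.12],[0,0,0]]' --dr '[[0,0,0],[0,0,0],[0,0,0],[0,0,0],[0,0,0],[0,0,0],[0,0,0],[0,0,0],[0,0,0],[0,0,0],[0,0,0],[0,0,0],[0,0,0],[0,0,0]]'

```text
time: 21.42
position: [422.2, 134.1, 12.8]
tool_rot: [-0.0, 0.999, -0.047, 0.0]
force: [0.5, 0.2, -1.2]
finger_gap: 15.1
```

Run:
```python
from h import *
now()
for n in("scene","top"):
    cv2.imwrite(f"pics/{n}8.png",snapshot(n)[:,:,::-1])
crop("pics/top8.png","pics/t8.png",130,120,310,260,4)
crop("pics/scene8.png","pics/s8.png",150,130,350,280,4)
```

```text
t 21.43 pos [422.2 134.1  12.8] yaw -0.0945 tilt [0. 0.] riser [-348.9   76.9] Friser [ 0.48  0.27 -1.23] T [-0.054 -0.027 -0.059] gap 15.1
```

View pics/t8.png

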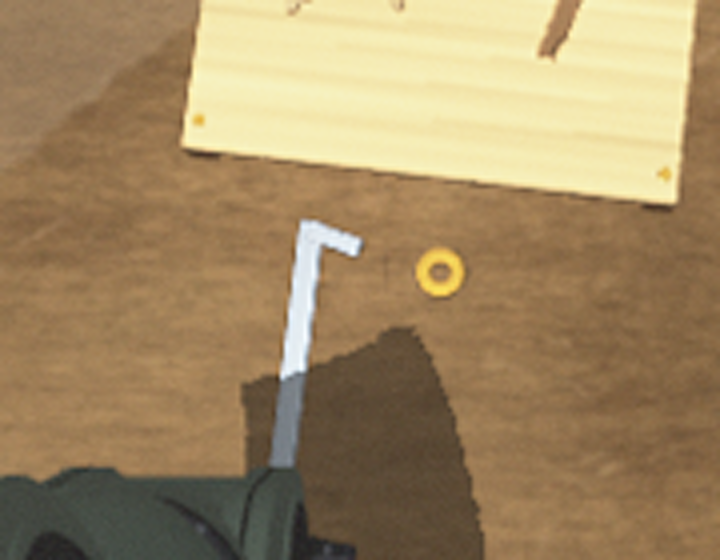

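View pics/s8.png

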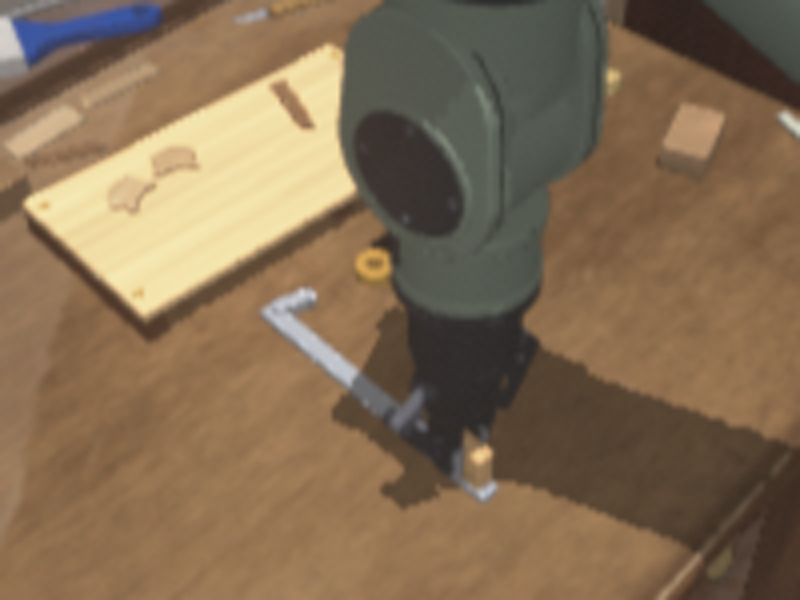

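Emit:
carry_out --jaw '[1,1,1]' --offset '[[0,0,0.08],[0,0,0.08],[0,0,0]]' --dr '[[0,0,0],[0,0,0],[0,0,0]]'

```text
time: 21.9
position: [422.1, 134.3, 12.7]
tool_rot: [-0.0, 0.999, -0.047, 0.001]
force: [-5.6, -1.9, 47.0]
finger_gap: 15.1
```

```bash
python3 -c "from h import *;now()"
```

```text
t 21.9 pos [422.1 134.3  12.7] yaw -0.0943 tilt [0.0011 0.0006] riser [-348.9   77. ] Friser [-5.41 -2.39 46.99] T [-0.473  1.092  0.026] gap 15.1
```

Emit:
carry_out --jaw '[1,1]' --offset '[[0,0,-0.15],[0,0,0]]' --dr '[[0,0,0],[0,0,0]]'

```text
time: 22.15
position: [422.1, 134.4, 12.8]
tool_rot: [-0.0, 0.999, -0.047, 0.0]
force: [0.5, 0.4, -1.0]
finger_gap: 15.6
```

```bash
python3 -c "from h import *;now()"
```

```text
t 22.15 pos [422.1 134.4  12.8] yaw -0.094 tilt [0.0001 0.0001] riser [-349.    77.2] Friser [ 0.43  0.48 -0.99] T [-0.009 -0.044  0.08 ] gap 15.6
```

Emit:
carry_out --jaw '[0.4,0.2,0,-0.4,-1,-1,-1,-1,-1,-1,-1,-1,-1]' --offset '[[0,0,0],[0,0,0],[0,0,0],[0,0,0],[0,0,0],[0,0,0],[0,0,0],[0,0,-1],[0,0,-2],[0,0,-3],[0,0,-3],[0,0,-3],[0,0,0]]' --dr '[[0,0,0],[0,0,0],[0,0,0],[0,0,0],[0,0,0],[0,0,0],[0,0,0],[0,0,0],[0,0,0],[0,0,0],[0,0,0],[0,0,0],[0,0,0]]'

```text
time: 23.78
position: [422.6, 134.7, 134.9]
tool_rot: [-0.001, 0.999, -0.047, 0.001]
force: [-0.4, -0.5, -1.9]
finger_gap: 85.3
```

Run:
```python
from h import *
p,y=now()
rows((p[0]+40,p[1]+180,230),y,6)
```

```text
t 23.77 pos [422.6 134.7 134.9] yaw -0.0938 tilt [0.003  0.0014] riser [-348.5   77.5] Friser [-0.38 -0.49 -1.87] T [-0.045 -0.012  0.01 ] gap 85.3
t 23.77 pos [422.6 134.7 134.9] yaw -0.0938 tilt [0.003  0.0014] riser [-348.5   77.5] Friser [-0.38 -0.49 -1.87] T [-0.045 -0.012  0.01 ] gap 85.3
[0.38, -3.05, -1.59] turn -0.0
[0.38, -3.05, -1.59] turn -0.0
[0.38, -3.05, -1.59] turn -0.0
[0.38, -3.05, -1.59] turn -0.0
[0.38, -3.05, -1.59] turn -0.0
[0.38, -3.05, -1.59] turn -0.0
```

Emit:
carry_out --jaw '[-1,-1,-1,-1,-1,-1,-1,-1]' --offset '[[0.4,-2,-1.6],[0.4,-3.5,-1.6],[0.4,-4,-1.6],[0.4,-4,-1.6],[0.4,-4,-1.6],[0.4,-3,-1],[0,-1,0],[0,0,0]]' --dr '[[0,0,0],[0,0,0],[0,0,0],[0,0,0],[0,0,0],[0,0,0],[0,0,0],[0,0,0]]'

```text
time: 24.78
position: [465.8, 345.7, 222.1]
tool_rot: [0.0, 0.999, -0.047, -0.001]
force: [-0.2, -0.4, -0.6]
finger_gap: 85.1
```

Run:
```python
from h import *
now()
for n in("scene","top"):
    cv2.imwrite(f"pics/{n}9.png",snapshot(n)[:,:,::-1])
crop("pics/top9.png","pics/t9.png",100,80,400,280,2.6)
crop("pics/scene9.png","pics/s9.png",120,110,380,290,3)
# bystander change
a=cv2.imread("pics/top0.png");b=cv2.imread("pics/top9.png")
d=cv2.absdiff(a,b).max(2)[160:260,330:390];print("bystander diff max",d.max(),(d>40).sum())
crop("pics/top0.png","pics/t9b.png",330,150,400,260,5);
```

```text
t 24.77 pos [465.8 345.7 222.1] yaw -0.0939 tilt [-0.001  -0.0008] riser [-324.9  291.6] Friser [-0.12 -0.39 -0.64] T [-0.043  0.042 -0.013] gap 85.1
bystander diff max 14 0
```

View pics/t9.png

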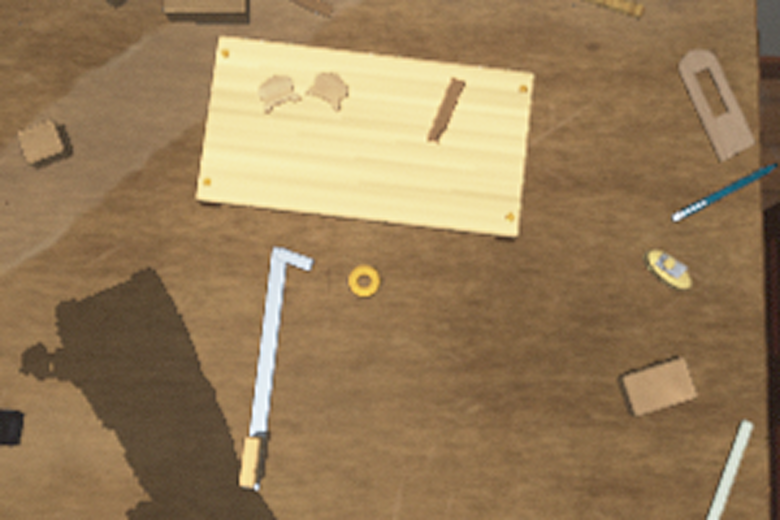

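View pics/s9.png

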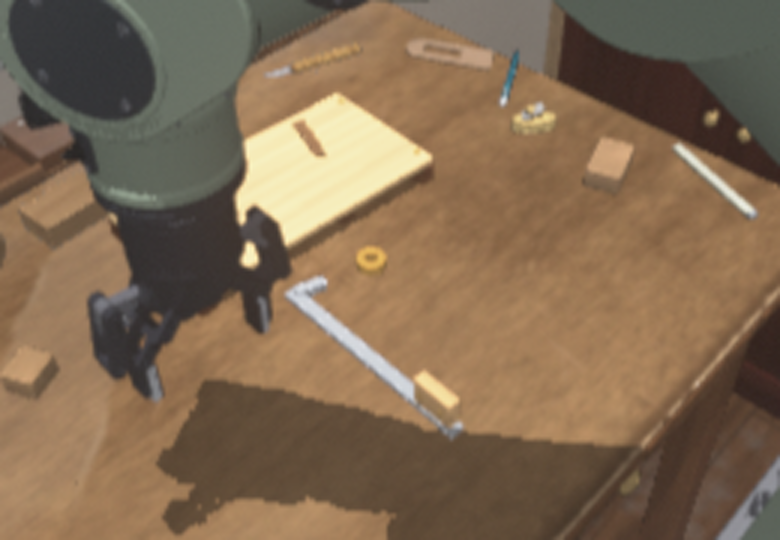

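Run:
```python
from h import *
w=ray("top",100+364/2.6,80+281/2.6,14);print("collar riser frame",wr(*w[:2]).round(1))
w=ray("top",100+275/2.6,80+248/2.6,10);print("hook far corner",wr(*w[:2]).round(1))
print(finish_job())
```

```text
collar riser frame [-151.9  -16.7]
hook far corner [-127.    81.7]
the job is handed in; nothing more can be done
None
```

The brass collar is out from under the riser. Collar and probe both lie flat on the table in front of it, and I handed the job in at about 24.8 s of the 54 s allowed.

- **Finding the collar:** I took the probe by its handle, slid it in along the clear lane by the left runner to about 152 mm deep, and swept right in 5 mm steps. Contact came at 5.3 N, with the collar pinched lightly between strip and bearer. I backed off about 3.5 mm at once.
- **Dragging it out:** The readings at the end of each pull were about 1 N or less. I then slid the probe off to the left, set it down, opened the gripper and moved the arm away.
- **Last checks:** By the top camera, the collar's centre is about 62 mm in front of the riser edge. The hook's farthest corner is about 37 mm in front of it. Comparing the top view before and after showed no change at the cork block or the brass plane.

**What went wrong or disagreed:**
- When setting the probe down I lowered it about 1.6 mm too far, and it pressed on the table with 47 N. I backed off at once. Riser, bearer and collar were not touched, and it stayed under the 120 N wrist limit. The 40 N limit is for the arm or gripper body pressing on something; I take this to have been the probe itself, but did not confirm it.
- The two cameras disagreed by 4 to 5 mm. I went mainly by the top camera, which matched the arm's own position to within about 1.5 mm.
- Force was read only at the end of each move, so I did not see brief peaks between readings.

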